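# Hold a corner brace home in the bare corner of a pantry base

## Task

The base of a pantry cupboard lies upside down on the bench, and one inside corner of its plinth frame still has no brace. Take the loose brace with the mitred ends, stand it on the panel in that bare corner with its short face towards the corner, and press it firmly home so that both mitred ends bear flush on the two boards at once. Finish while still gripping and pressing it there, so that I can drive the screws, and leave the square-ended offcut and the tools where they lie.

Things in the scene. Friction and masses are not known exactly. Their poses are not given: they have to be found in the camera images.
- base: Cupboard base upside down, held fast to the bench by two holdfasts outside the frame: white panel 360 x 400 x 18 mm and on it, centred, a frame of plywood boards on edge, 18 mm thick, tops 93 mm above the bench, inside 264 mm (base x) by 304 mm (y). Corners (+x,+y), (+x,-y), (-x,-y) hold a brace like the loose one; (-x,+y) is bare. Origin: centre of the panel's underside, on the bench; z up.
- bare_corner (a point): The bare inside corner: where the inner faces of front_board and end_board meet the panel's upper face, 18 mm above the bench. Its x axis is level and points along the bisector, out of the frame through the corner (135 deg in the base's frame); z up. The brace is seated when brace_apex is here and the two x axes agree.
- front_board: Board on the base's -x side, one of the two that form the bare corner: plywood, 18 x 340 x 75 mm, long along the base's y, fixed. Inner face at x = -132 mm in the base's frame. Origin: centre of its underside, axes as the base.
- end_board: Board on the base's +y side, the other one that forms the bare corner: plywood, 264 x 18 x 75 mm, long along the base's x, fixed. Inner face at y = +152 mm in the base's frame. Origin: centre of its underside, axes as the base.
- brace: Loose hardwood brace, some 95 g, standing on edge as it will be fitted: 20 mm thick (x), 60 high (z), ends mitred 45 deg on the planes x + |y| = 60 mm. Short face (100 mm) at x = +10 goes towards the corner; long face (132 mm over blunted tips, four dark screw holes) at x = -10. Seated, it leaves a triangle 50 mm deep behind it for a finger. Origin: centre of its underside; y along its length.
- brace_apex (a point): Point of the brace's frame 60 mm ahead of its origin along +x, at the level of its underside: where the planes of the two mitred ends meet, so where the corner is when the brace is seated. Axes as the brace.
- offcut: Bystander: a square-ended offcut of the same timber, 20 mm (x) x 85 mm (y) x 60 mm (z), no holes, standing on edge on the bench beside the brace. Origin: centre of its underside. Leave it.
- screw_tub: Bystander: open round tub of brass screws, 84 mm across, 50 mm high. Origin: centre of its underside. Leave it.
- tape_measure: Bystander: black tape measure standing on edge, about 64 x 38 x 62 mm, tape hook to its +x. Origin: centre of its underside. Leave it.
- drill: Bystander: cordless drill lying on its side, about 245 x 215 x 62 mm, chuck to its +x, battery to its +y. Origin: on the bench under the motor housing. Leave it.

How it is judged:
By the outcome, as a careful person would: the job done as asked, in the order asked, and still so for the second after the job is handed in, while the arm keeps its last pose, push and grip.
It also fails if it takes over 48 s, if anything falls off the work surface, if the arm or the gripper's body presses on something with over 40 N, if the wrist force passes 120 N, or if a joint passes its speed limit or range.

## Robot

A 7-joint arm with a two-finger parallel gripper is mounted at the origin on the work surface. World frame = base frame: x ahead of the robot, y to its left, z up, the work surface at z = 0. Lengths are in mm, angles in rad, forces in N, time in s.
With the tool pointing down it reaches from about 400 to 875 mm from the base axis. Payload 19.3 kg.
Tool frame: the origin (TCP) lies at the very end of the fingers, on their centre line; the grasp point (between the pads) lies 19 mm behind it (grip_point_offset is the z of the grasp point in the tool frame, in mm); z points along the fingers, x is the direction in which the jaws open and shut, and the axes are right-handed (so a half turn about z gives the same grasp; the last joint's range is limited). The gripper opens to 85 mm and grips with 20 to 120 N. Pads are 22 mm wide; open, the fingers measure 114 mm over their backs; the gripper's body (76 mm by 85 mm) begins 54 mm behind the grasp point. The pads swing forward as they close: fully open they stand 13 mm farther back than shut.
Start: joints at [1.221, 0.521, -0.036, 1.599, 0.021, 1.021, -0.113], TCP at [172.574, -600.694, 231.291] pointing down, gripper open.
Joint ranges: [-2.91, 2.91], [-0.3, 2.13], [-1.5, 1.42], [0.17, 2.43], [-1.26, 4.41], [0.16, 1.93], [-2.52, 2.52]. Speed limits (rad/s): [1.89, 1.89, 2.39, 2.39, 3.01, 3.01, 3.01].

## Interface

Orientations are given as a 3x3 rotation matrix whose columns are the frame's x, y, z axes.
In Python, from workcell import movep, movel, goto_joints, open_gripper, clamp, wait, inverse_kinematics, read_state, camera, PlanningError, finish_job, grip_point_offset gives the robot as it stands. Calls block until the motion is done:
- movep(position, orientation): joint-space move of the TCP to a pose.
- movel(position, frame=None, max_speed=150, guard=None): straight line of the TCP; frame=None keeps the orientation; max_speed is the mean speed in mm/s. With guard (N) it stops when the force on the tool has changed by that much, and returns True; else False.
- goto_joints(angles): joint-space move.
- open_gripper() and clamp(): open the fingers fully, or close them until they stop; the grip force is fixed at half the most.
- wait(seconds).
- inverse_kinematics(position, orientation): joint angles nearest the present ones, or None.
- read_state(): the state.
- camera(name): name is "scene" or "top" or "wrist"; returns a dict with "image" (480x640x3 uint8, blue, green, red), "range_z" (480x640 float32, mm along the optical axis (not along the pixel's ray), 0 where there is no reading), "fx", "fy", "cx", "cy" (pixels), "dist_coeffs" ([k1, k2, p1, p2, k3] as OpenCV has them; the pictures are not rectified), "cam_to_world" (4x4, takes a point from camera to world coordinates). Camera axes: x right, y up, looking along -z (the intrinsics and any distortion apply to the point x, -y, -z); pixel columns grow to the right and rows downward; lengths in mm; the calibration is good to about 2 mm. A picture is of the moment at which its call begins.
A pose or a line that the arm cannot do raises PlanningError and nothing moves.
- finish_job(): hands the job in, once; it reports no verdict.
The state is a dict: "time": time; "qpos": joint angles; "qvel": joint speeds; "joint_efforts": joint torques, N m; "eef_pos": TCP position; "tool_rot": TCP orientation; "ft_force": force on the tool from outside, world axes, zero at the start; "torque": the same for the moment, N m; "finger_gap": finger opening in mm.
Only numpy, scipy, OpenCV 4.12 (cv2) and the standard library are available. Lean on these libraries where they do the work, as an engineer would, in place of code of your own. Each camera call takes 0.05 s, during which the arm holds its last target. There are 200 camera calls.

## Working session

There is one attempt and no reset: what is moved stays moved. The work goes in short steps, each a Python script; the robot and the scene stay as the last script left them, time stands still between calls to the robot, and variables do not carry over. Pictures are saved under pics/ and viewed, about 8 in all and at most 12, crops included, and the job is handed in when it is done.

```bash
mkdir -p pics; ls; python3 - <<'E'
from workcell import *
import cv2,numpy as np
s=read_state();print(s['time'],s['eef_pos'],s['tool_rot'],s['finger_gap'],grip_point_offset)
for n in ("top","scene"):
    c=camera(n);cv2.imwrite(f"pics/{n}0.png",c["image"]);np.savez(f"pics/{n}0.npz",**c)
    print(n,c["fx"],c["fy"],c["cx"],c["cy"],c["dist_coeffs"],np.round(c["cam_to_world"],3).tolist())
E
```

```text
pics
0.0 [ 172.485517   -600.37069396  230.70363909] [[ 2.76172963e-01 -9.61107865e-01 -4.06388467e-04]
 [-9.61107235e-01 -2.76173249e-01  1.10435870e-03]
 [-1.17364146e-03  8.55888805e-05 -9.99999308e-01]] 85.26357792656387 -18.700000000000003
top 467.00178695805187 467.00178695805187 324.4146068462103 228.9790978212527 [-0.04459877  0.          0.          0.          0.        ] [[-0.006, 0.991, -0.131, 398.632], [-1.0, -0.008, -0.012, -26.591], [-0.013, 0.131, 0.991, 1226.555], [0.0, 0.0, 0.0, 1.0]]
scene 441.4872862543063 441.4872862543063 318.9979020297563 237.54763936108515 [-0.03167605  0.          0.          0.          0.        ] [[-0.052, -0.675, 0.736, 1328.176], [0.998, -0.048, 0.027, -1.064], [0.017, 0.737, 0.676, 768.278], [0.0, 0.0, 0.0, 1.0]]
```

View pics/top0.png

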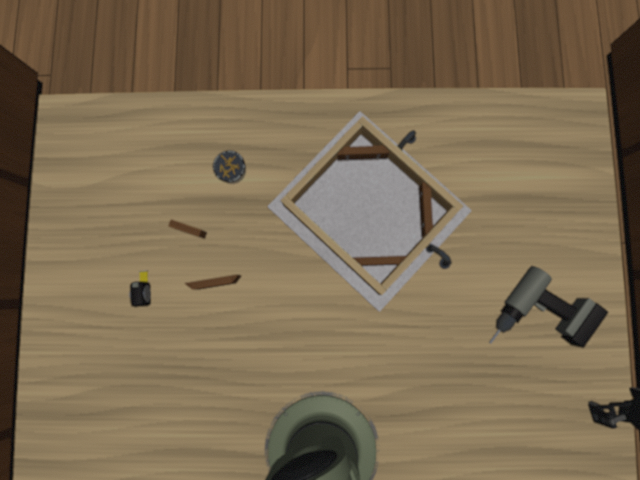

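View pics/scene0.png

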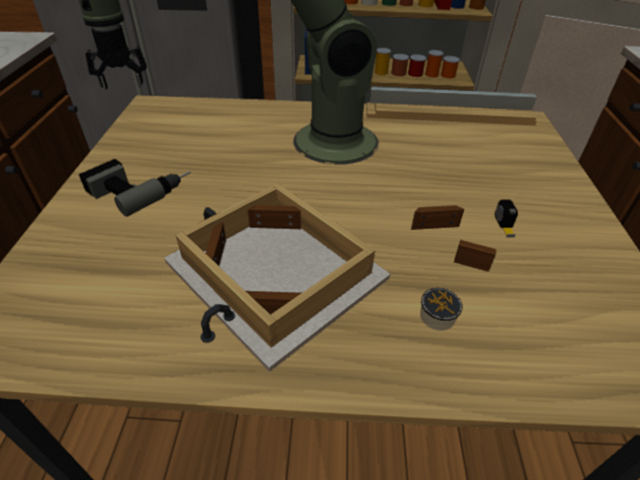

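The top view shows the frame with its bare corner at left (286,203). The brace is at about (213,282), the offcut at (188,228), the tub at (229,166) and the tape at (140,290). The scene view agrees, with the brace at (437,217). Next I'll measure them.

```bash
cat > h.py <<'E'
import cv2,numpy as np
def K(c): return np.array([[c["fx"],0,c["cx"]],[0,c["fy"],c["cy"]],[0,0,1.]])
def rays(c,uv):
    p=cv2.undistortPoints(np.float64(uv).reshape(-1,1,2),K(c),np.float64(c["dist_coeffs"])).reshape(-1,2)
    return np.c_[p[:,0],-p[:,1],-np.ones(len(p))]
def onplane(c,uv,z):
    T=np.array(c["cam_to_world"]);d=rays(c,uv)@T[:3,:3].T
    return T[:3,3]+d*((z-T[2,3])/d[:,2])[:,None]
def cloud(c):
    T=np.array(c["cam_to_world"]);h,w=c["range_z"].shape
    u,v=np.meshgrid(np.arange(w),np.arange(h))
    P=rays(c,np.c_[u.ravel(),v.ravel()])*c["range_z"].reshape(-1,1)
    return (P@T[:3,:3].T+T[:3,3]).reshape(h,w,3)
def project(c,P):
    T=np.array(c["cam_to_world"]);q=(np.atleast_2d(P)-T[:3,3])@T[:3,:3]
    return cv2.projectPoints(q*[1,-1,-1],np.zeros(3),np.zeros(3),K(c),np.float64(c["dist_coeffs"]))[0].reshape(-1,2)
E
python3 - <<'E'
from h import *
c=dict(np.load("pics/top0.npz"));P=cloud(c);Z=P[...,2]
print("bench z",np.median(Z[300:350,200:260]),"range0",(c["range_z"]==0).mean())
def rep(name,m):
    n,l,st,ce=cv2.connectedComponentsWithStats(m.astype(np.uint8))
    for i in range(1,n):
        if st[i,4]>60:
            q=P[l==i];r=cv2.minAreaRect(q[:,:2].astype(np.float32))
            print(name,st[i],np.round(np.median(q,0),1),"rect",np.round(r[0],1),np.round(r[1],1),round(r[2],1),np.round(cv2.boxPoints(r),0).tolist())
roi=np.zeros(Z.shape,bool);roi[80:330,110:480]=1
rep("60",roi&(Z>48)&(Z<72));rep("93",roi&(Z>84)&(Z<102))
# colour mask brace
hsv=cv2.cvtColor(c["image"],cv2.COLOR_BGR2HSV)
for y,x in((282,213),(228,185),(285,213)):print(c["image"][y,x],hsv[y,x])
a=cv2.resize(c["image"][205:305,120:260],None,fx=5,fy=5,interpolation=cv2.INTER_CUBIC)
s=dict(np.load("pics/scene0.npz"));b=cv2.resize(s["image"][190:280,400:525],(700,504),interpolation=cv2.INTER_CUBIC)
cv2.imwrite("pics/crop1.png",cv2.resize(np.vstack([a,b]),None,fx=.59,fy=.59))
E
python3 - <<'E'
import numpy as np,sys
sys.path.insert(0,'.')
from workcell import *
s=read_state();c=camera("wrist");T=np.array(c["cam_to_world"]);R=np.array(s["tool_rot"])
print("wristcam in tool",np.round(R.T@(T[:3,3]-s["eef_pos"]),1),np.round(R.T@T[:3,:3],3).tolist(),c["fx"])
E
```

```text
bench z -0.33540447244342886 range0 0.0038704427083333334
60 [345 128  37  19 113] [ 789.3 -118.7   61.9] rect [ 789.7 -112.4] [47.7 92. ] 0.8 [[765.0, -67.0], [767.0, -159.0], [814.0, -158.0], [813.0, -66.0]]
60 [398 130  19  20 120] [ 780.4 -221.5   65.7] rect [ 787.7 -228.3] [16.  66.6] 46.6 [[758.0, -211.0], [806.0, -257.0], [817.0, -245.0], [769.0, -200.0]]
60 [292 153 135  88 478] [ 704.  -166.8   60.3] rect [ 664.5 -125.3] [346.9 190.5] 72.3 [[521.0, -262.0], [703.0, -319.0], [808.0, 11.0], [626.0, 69.0]]
60 [431 190  20  28  85] [ 623.3 -310.4   60.3] rect [ 620.8 -309.4] [72.6 26.2] 24.2 [[582.0, -312.0], [593.0, -336.0], [659.0, -306.0], [648.0, -283.0]]
60 [168 220  34  16 245] [559.8 339.6  59.8] rect [560.3 343.6] [85.5 19.3] 71.3 [[537.0, 306.0], [556.0, 300.0], [583.0, 381.0], [565.0, 387.0]]
60 [431 245  20  20 120] [ 490.3 -300.1   64.7] rect [ 487.2 -305.3] [63.3 16.1] 44.0 [[459.0, -321.0], [470.0, -333.0], [516.0, -289.0], [504.0, -277.0]]
60 [185 274  53  16 395] [421.5 270.6  59.5] rect [422.1 271.8] [ 20.2 132.2] 9.2 [[402.0, 335.0], [423.0, 205.0], [443.0, 208.0], [422.0, 339.0]]
60 [130 281  16  26 357] [391.9 458.4  57.8] rect [393.2 461.3] [62.9 38.9] 0.6 [[362.0, 480.0], [362.0, 442.0], [425.0, 442.0], [424.0, 481.0]]
93 [ 281  116  182  179 3692] [ 612.5 -132.1   92.6] rect [ 612.7 -130.6] [341.  299.9] 46.2 [[386.0, -150.0], [603.0, -357.0], [839.0, -111.0], [622.0, 96.0]]
[41 64 88] [ 15 136  88]
[39 60 85] [ 14 138  85]
[40 59 81] [ 14 129  81]
wristcam in tool [  -0.7  -69.6 -142. ] [[1.0, 0.001, -0.0], [0.001, -0.961, -0.277], [-0.0, 0.277, -0.961]] 380.9163989059305
```

View pics/crop1.png

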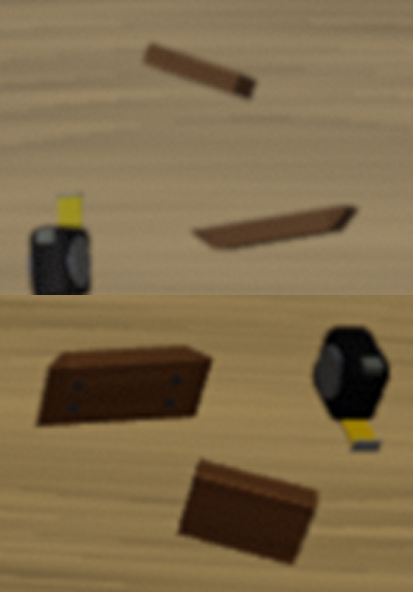

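The depth shows the brace standing at (422,272). Its long face with the holes looks towards world +x, so its own x axis is at about 189°. The bare corner is near (623,70), with its axis at about 91°. Next I'll check reach, move over the brace, and refine with the wrist camera.

```bash
cat >> h.py <<'E'
def Rt(deg):
    c,s=np.cos(np.radians(deg)),np.sin(np.radians(deg))
    return np.array([[c,s,0],[s,-c,0],[0,0,-1.]])
E
python3 - <<'E'
from h import *
from workcell import *
for off in (0,180):
    for p,y in(([422,272,200],189.2),([422,272,22],189.2),([624,10,150],91.2),([624,10,40],91.2)):
        q=inverse_kinematics(np.array(p,float),Rt(y+off));print(off,p,None if q is None else np.round(q,2))
best=None
for off in (0,180):
    q=inverse_kinematics(np.array([422,272,200.]),Rt(189.2+off)); g=inverse_kinematics(np.array([624,10,40.]),Rt(91.2+off))
    if q is not None and g is not None:
        m=max(abs(q[6]),abs(g[6]))
        if best is None or m<best[0]: best=(m,off)
off=best[1];print("off",off)
movep(np.array([422,272,200.]),Rt(189.2+off))
wait(.3)
c=camera("wrist");np.savez("pics/w1.npz",**c);cv2.imwrite("pics/w1.png",c["image"])
s=read_state();print(s['time'],s['eef_pos'],s['ft_force'],s['qpos'])
P=cloud(c);Z=P[...,2];m=((Z>54)&(Z<66)).astype(np.uint8)
n,l,st,ce=cv2.connectedComponentsWithStats(m)
for i in range(1,n):
    if st[i,4]>300:
        q=P[l==i];r=cv2.minAreaRect(q[:,:2].astype(np.float32));print(st[i],np.round(r[0],1),np.round(r[1],1),r[2],np.median(q[:,2]))
E
```

```text
0 [422, 272, 200] [ 0.19  0.68 -1.27  1.91  0.73  1.12  1.93]
0 [422, 272, 22] [ 0.15  1.1  -1.28  2.02  1.23  1.13  1.58]
0 [624, 10, 150] [ 0.45  0.76 -0.89  1.64  0.66  1.06  0.95]
0 [624, 10, 40] [ 0.4   0.9  -0.8   1.7   0.8   0.9   0.85]
180 [422, 272, 200] [-0.01  0.5  -0.91  1.92  0.48  0.96 -0.99]
180 [422, 272, 22] [-0.25  0.74 -0.59  2.03  0.73  0.59 -1.2 ]
180 [624, 10, 150] [ 0.06  0.62 -0.25  1.67  0.19  0.88 -1.82]
180 [624, 10, 40] [-0.04  0.76 -0.11  1.72  0.12  0.66 -1.77]
off 180
3.675 [422.03373812 271.92436003 199.98143376] [0.41906277 0.31284099 0.35418168] [-0.01204821  0.5005579  -0.90679475  1.91936919  0.48139822  0.95502727
 -0.98709015]
[ 476  100   88  114 3358] [559.4 345.7] [85.2 22.2] 71.33871459960938 59.361387545893166
[ 306  134   28  168 3973] [420.4 273.7] [ 20.1 131.6] 8.965666770935059 59.496982067303236
```

View pics/w1.png

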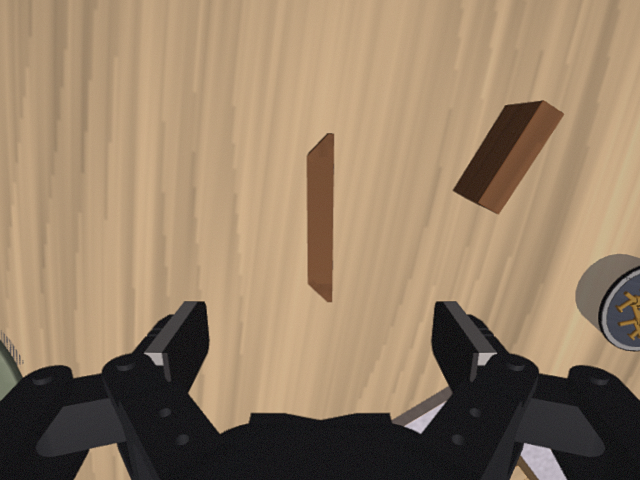

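The wrist view shows the brace at (320,217) with its long side to the right, as expected. The offcut at (508,155) is clear of the fingers. Now the grasp and lift.

```bash
python3 - <<'E'
from h import *
from workcell import *
R=Rt(9.05)
movel(np.array([420.7,273.2,60.]),R,max_speed=150)
print("guard",movel(np.array([420.7,273.2,21.]),R,max_speed=80,guard=10))
clamp();wait(.2)
s=read_state();print(s['time'],s['eef_pos'],s['finger_gap'],s['ft_force'])
movel(np.array([420.7,273.2,160.]),R,max_speed=200)
movep(np.array([624.,-5.,160.]),Rt(271.2));wait(.3)
s=read_state();print(s['time'],s['eef_pos'],s['finger_gap'],s['ft_force'])
c=camera("wrist");np.savez("pics/w2.npz",**c);cv2.imwrite("pics/w2.png",c["image"])
t=camera("top");np.savez("pics/t2.npz",**t);cv2.imwrite("pics/t2.png",t["image"])
E
```

```text
guard False
6.2167 [420.82924519 273.25046291  21.25513838] 19.371006341261644 [ 0.35504498 -1.6584229   4.44761322]
8.6583 [623.89172392  -4.41756892 160.04734512] 19.552435196423097 [-0.23241785  0.26983045 -1.14267655]
```

View pics/w2.png

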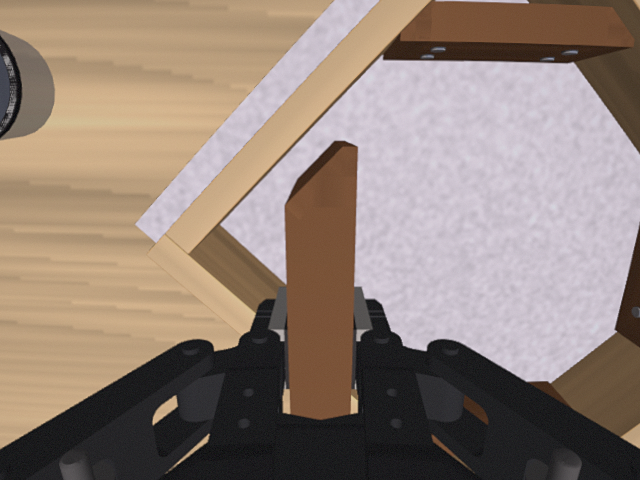

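The brace is held square in the jaws, with its mitre end at (335,170). The bare inner corner shows at about (190,253). Next I'll fit the inner edges of the board tops and the pose of the held brace.

```bash
cat >> h.py <<'E'
def corner(c,P,est=(622.6,70.4),yaw=-43.8,ztop=93.,zt=5,L=(15,70)):
    """fit inner edges of the board tops near bare corner"""
    m=(abs(P[...,2]-ztop)<zt).astype(np.uint8)
    cs,_=cv2.findContours(m,cv2.RETR_CCOMP,cv2.CHAIN_APPROX_NONE)
    uv=np.vstack([k.reshape(-1,2) for k in cs if len(k)>60])
    W=onplane(c,uv,ztop)[:,:2]
    a=np.radians(yaw);bx=np.array([np.cos(a),np.sin(a)]);by=np.array([-bx[1],bx[0]])
    q=(W-est)@np.c_[bx,by]   # base-frame coords from corner; inside = (+x,-y)
    out=[]
    for i,o in((0,1),(1,0)):
        along=abs(q[:,o]);inside=(q[:,o]<0) if o==1 else (q[:,o]>0)
        s=(abs(q[:,i])<6)&(along>L[0])&(along<L[1])&inside
        x=W[s]
        for _ in range(3):
            v=cv2.fitLine(x.astype(np.float32),cv2.DIST_HUBER,0,.01,.01).ravel();n=np.array([-v[1],v[0]]);r=(x-v[2:])@n
            x=x[abs(r)<2.0]
        out.append((n,v[2:]@n,len(x),r.std(),np.degrees(np.arctan2(v[1],v[0]))%180))
    A=np.array([o[0] for o in out]);b=[o[1] for o in out]
    return np.linalg.solve(A,b),[o[2:] for o in out]
E
python3 - <<'E'
from h import *
for f,kw in(("top0",dict(L=(15,250))),("t2",dict(L=(15,100))),("w2",dict(L=(12,90)))):
    c=dict(np.load(f"pics/{f}.npz"));P=cloud(c)
    try: 
        Z=P[...,2];print(f,"top z",np.median(Z[(Z>85)&(Z<100)]))
        for e in((622.6,70.4),):print(corner(c,P,e,**kw))
    except Exception as x: print(f,repr(x))
c=dict(np.load("pics/w2.npz"));P=cloud(c);Z=P[...,2]
m=(Z>188)&(Z<210);m[:,:270]=0;m[:,370:]=0;m[410:]=0
q=P[m];print("brace z",np.median(q[:,2]));
print(onplane(c,[[190,253]],93))
# sides of brace top, colour mask
hsv=cv2.cvtColor(c["image"],cv2.COLOR_BGR2HSV)
m2=m&(hsv[...,2]>75)
rows=range(215,280,2);E=[[],[]]
for r in rows:
    x=np.where(m2[r])[0];E[0].append((x.min()-.5,r));E[1].append((x.max()+.5,r))
zt=np.median(q[:,2])
for e in E:
    W=onplane(c,e,zt)[:,:2];v=cv2.fitLine(W.astype(np.float32),cv2.DIST_HUBER,0,.01,.01).ravel();print("side",W.mean(0),np.degrees(np.arctan2(v[1],v[0]))%180)
# tip extents along tool y
s=P[m2];print("brace x(world) extents",s[:,0].min(),s[:,0].max(),"y",np.percentile(s[:,1],[2,98]))
E
```

```text
top0 top z 92.62451876200043
(array([622.3287 ,  71.79244], dtype=float32), [(73, np.float64(0.6720776787624025), np.float32(46.344288)), (71, np.float64(0.7094731270517709), np.float32(136.00249))])
t2 top z 92.5736318390027
(array([610.0502  ,  58.445877], dtype=float32), [(12, np.float64(0.7611233983683108), np.float32(43.562725)), (3, np.float64(1.168901760801994), np.float32(0.38039124))])
w2 top z 92.29847655789142
(array([623.4842,  71.4067], dtype=float32), [(72, np.float64(0.45225352658887136), np.float32(46.122566)), (100, np.float64(0.17274715971359195), np.float32(136.31104))])
brace z 198.0941949814483
[[622.99162301  71.47091444  93.        ]]
side [660.67035884   6.92711529] 1.4720926
side [661.0952642  -13.05516606] 0.865541
brace x(world) extents 603.721596285209 689.2636964065676 y [-14.06665363   6.99447395]
```

The wrist and top views agree on the corner to about 1.2 mm, at (623.2,71.5) with the bisector at 91.2°. The brace is held at 91.2° and centred within about 0.6 mm. I'll lower it 12 mm short of the corner, then press along the bisector with a guard.

```bash
python3 - <<'E'
from h import *
from workcell import *
R=Rt(271.2);b=np.array([np.cos(np.radians(91.2)),np.sin(np.radians(91.2)),0])
g=np.array([624.8,11.3,0]);p0=g-12*b
def st(l):
    s=read_state();print(l,round(s['time'],2),np.round(s['eef_pos'],2),np.round(s['ft_force'],1),np.round(s['torque'],2),round(s['finger_gap'],2));return s
movel(p0+[0,0,70],R,max_speed=120);st("hi")
movel(p0+[0,0,46],R,max_speed=80)
print(movel(p0+[0,0,34],R,max_speed=15,guard=8));wait(.2);s=st("down")
z=s['eef_pos'][2]
print(movel(g+8*b+[0,0,z],R,max_speed=15,guard=20));wait(.3);s=st("press")
c=camera("wrist");np.savez("pics/w3.npz",**c);cv2.imwrite("pics/w3.png",c["image"])
t=camera("scene");cv2.imwrite("pics/s3.png",cv2.resize(t["image"][160:360,150:410],None,fx=3,fy=3,interpolation=cv2.INTER_CUBIC))
print("along bis vs g",(s['eef_pos']-g)@b)
E
```

```text
hi 9.66 [625.45  -0.68  70.65] [ 0.3  0.5 -1.2] [0.04 0.01 0.06] 19.25
True
down 10.84 [625.12  -0.72  39.29] [-2.5  0.1 10.4] [-0.01  0.45 -0.01] 19.86
True
press 12.16 [624.55  12.38  39.3 ] [-0.5 -1.5  7.6] [-0.27  0.14 -0.15] 19.08
along bis vs g 1.0887701810447095
```

View pics/w3.png

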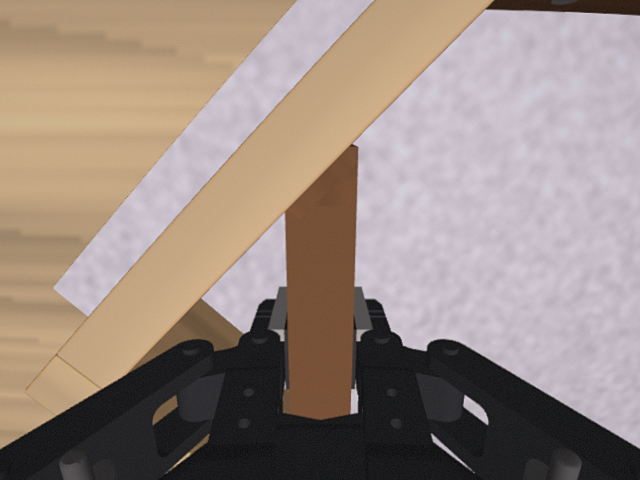

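The near mitre lies flush on the board, from (290,205) to (355,147), and contact came where predicted. The guard stop relaxed the push, so I'll build it up again in small steps, watching force and twist.

```bash
python3 - <<'E'
from h import *
from workcell import *
R=Rt(271.2);b=np.array([np.cos(np.radians(91.2)),np.sin(np.radians(91.2)),0]);n=np.array([-b[1],b[0],0])
s=read_state();p=np.array(s['eef_pos'])
for k in range(1,13):
    movel(p+0.5*k*b,R,max_speed=10);wait(.15);s=read_state();f=np.array(s['ft_force'])
    print(k*.5,round(s['time'],2),"along",round((s['eef_pos']-p)@b,2),"lat",round((s['eef_pos']-p)@n,2),"z",round(s['eef_pos'][2],2),"F b,n,z",np.round([f@b,f@n,f[2]],1),"T",np.round(s['torque'],2),round(s['finger_gap'],2),"yaw",round(np.degrees(np.arctan2(s['tool_rot'][1][0],s['tool_rot'][0][0])),2))
    if -f@b>28 or abs(f@n)>20: break
c=camera("wrist");np.savez("pics/w4.npz",**c)
E
```

```text
0.5 12.66 along 0.21 lat 0.15 z 39.27 F b,n,z [-3.4  1.9  4.8] T [-0.77  0.39 -0.13] 19.6 yaw -88.82
1.0 13.06 along 0.25 lat 0.15 z 39.29 F b,n,z [-6.5  0.7  6.4] T [-1.24  0.38 -0.22] 19.34 yaw -88.84
1.5 13.46 along 0.32 lat 0.15 z 39.3 F b,n,z [-7.9  2.6  5.8] T [-1.59  0.31 -0.3 ] 19.49 yaw -88.87
2.0 13.86 along 0.37 lat 0.17 z 39.29 F b,n,z [-9.4  2.1  7.5] T [-1.98  0.35 -0.33] 19.58 yaw -88.89
2.5 14.26 along 0.37 lat 0.18 z 39.29 F b,n,z [-12.4   2.6   7.9] T [-2.35  0.29 -0.36] 19.54 yaw -88.91
3.0 14.66 along 0.38 lat 0.19 z 39.3 F b,n,z [-14.    1.5   7. ] T [-2.74  0.3  -0.31] 19.56 yaw -88.92
3.5 15.06 along 0.38 lat 0.19 z 39.3 F b,n,z [-17.6   2.    6.9] T [-3.16  0.28 -0.27] 19.2 yaw -88.94
4.0 15.46 along 0.37 lat 0.17 z 39.31 F b,n,z [-19.8   2.6   7.5] T [-3.62  0.24 -0.23] 19.8 yaw -88.96
4.5 15.86 along 0.37 lat 0.18 z 39.3 F b,n,z [-21.4   2.1   7.8] T [-3.96  0.22 -0.2 ] 18.93 yaw -88.98
5.0 16.26 along 0.36 lat 0.18 z 39.32 F b,n,z [-23.2   2.6   7.7] T [-4.37  0.2  -0.2 ] 19.5 yaw -89.0
5.5 16.66 along 0.42 lat 0.17 z 39.33 F b,n,z [-25.7   2.2   7.9] T [-4.79  0.18 -0.17] 19.42 yaw -89.01
6.0 17.06 along 0.42 lat 0.18 z 39.3 F b,n,z [-28.2   1.7   9.1] T [-5.23  0.18 -0.11] 19.66 yaw -89.03
```

The brace is jammed solid: 28 N of push moves it no further, and the sideways force is only about 2 N, so both ends share the load. Last check is a look at both ends and the brace's level.

```bash
python3 - <<'E'
from h import *
from workcell import *
for nme in("scene","top"):
    t=camera(nme);np.savez(f"pics/{nme}5.npz",**t)
    pt=project(t,[[624.4,11.8,78]])[0].astype(int);print(nme,pt)
    im=t["image"][max(pt[1]-50,0):pt[1]+50,pt[0]-65:pt[0]+65]
    cv2.imwrite(f"pics/{nme}5.png",cv2.resize(im,None,fx=3,fy=3,interpolation=cv2.INTER_CUBIC))
a=cv2.imread("pics/scene5.png");b=cv2.imread("pics/top5.png");cv2.imwrite("pics/c5.png",np.hstack([a,b]))
c=dict(np.load("pics/w4.npz"));P=cloud(c);q=P[180:270,300:345].reshape(-1,3)
A=np.c_[q[:,:2]-q[:,:2].mean(0),np.ones(len(q))];k=np.linalg.lstsq(A,q[:,2],rcond=None)[0];print("brace top plane: slope deg",np.degrees(k[:2]),"z",k[2])
# edges of brace top
hsv=cv2.cvtColor(c["image"],cv2.COLOR_BGR2HSV)
print("corner w4",corner(c,P,(623.2,71.5),L=(25,60)) if 0 else "")
for side in(0,1):
    e=[]
    for r in range(218,280,2):
        x=np.where(abs(P[r,:,2]-78)<4)[0];x=x[(x>270)&(x<370)];e.append((x.min()-.5 if side==0 else x.max()+.5,r))
    W=onplane(c,e,78)[:,:2];v=cv2.fitLine(W.astype(np.float32),cv2.DIST_HUBER,0,.01,.01).ravel();print("side",np.round(W.mean(0),1),"deg",np.degrees(np.arctan2(v[1],v[0])))
s=read_state();print(s['time'],np.round(s['ft_force'],1),s['eef_pos'])
E
```

```text
scene [335 252]
top [314 199]
brace top plane: slope deg [14.37245817 11.43316928] z 78.30963093698037
corner w4 
side [661.2  23.9] deg 0.98769534
side [661.5   4. ] deg 0.72430056
17.2083 [ -1.1 -27.5   8.3] [624.36954361  12.79389889  39.29792194]
```

View pics/c5.png

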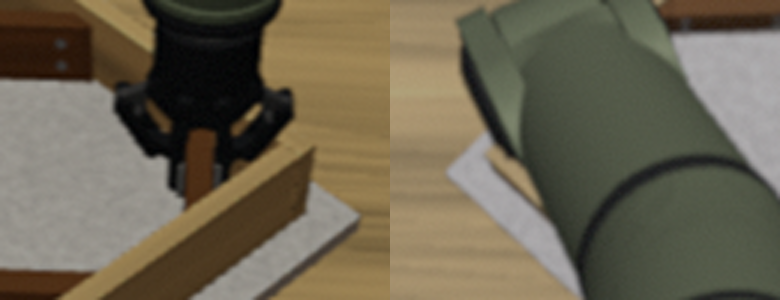

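The near end meets its board with no gap. The far end is hidden by the gripper from all three cameras, so the force balance is the evidence there. My plane fit picked up board pixels, so I'll redo it cleanly and hand in only if the brace is level.

```bash
python3 - <<'E'
from h import *
from workcell import *
c=camera("wrist");P=cloud(c);q=P[215:285,296:348].reshape(-1,3);q=q[abs(q[:,2]-78)<4]
A=np.c_[q[:,:2]-q[:,:2].mean(0),np.ones(len(q))];k=np.linalg.lstsq(A,q[:,2],rcond=None)[0]
tilt=np.degrees(k[:2]);s=read_state();print(len(q),"slope deg",tilt,"z",k[2],s['ft_force'],s['finger_gap'],s['time'])
if abs(tilt).max()<2.5 and abs(k[2]-78)<2.5: finish_job();print("handed in")
E
```

```text
3625 slope deg [ 0.37271412 -0.18315334] z 77.44882259102512 [ -2.25575313 -28.5433819    8.97163339] 19.584343444085587 17.2583
the job is handed in; nothing more can be done
handed in
```

The brace is standing on the panel in the bare corner, short face towards the corner. I handed the job in with the arm still gripping it and pressing it home, 17 s into the 48 s allowed.

- **Push:** it presses at about 28 N towards the corner and about 9 N down. Raising the push from 7 to 28 N moved the brace only about 0.2 mm.
- **Both ends bearing:** the sideways force was only about 2 N, which fits both mitres sharing the load. The near mitre looks flush in the wrist view. The far end is hidden from all three cameras, so I judge it by the forces alone.
- **Level and height:** the brace is level within 0.4°, with its top at 77.4 mm against the 78 mm expected.
- **Angle:** its measured angle is about 0.3° off the corner's bisector, which is about what the measurement can resolve.
- **Failed check:** my first check of the level read 11–14° because it picked up pixels of the board. The clean repeat gave the figures above.
- **Other items:** I did not touch the offcut or the tools.

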